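Zero the section counter through its shuttered well

ROBOT

A 7-joint arm with a two-finger parallel gripper is mounted at the origin on the work surface. World frame = base frame: x ahead of the robot, y to its left, z up, the work surface at z = 0. Lengths are in m, angles in rad, forces in N, time in s.
With the tool pointing down it reaches from about 0.425 to 0.875 m from the base axis. Payload 4.7 kg.
Tool frame: the origin (TCP) lies on the centre line of the jaws, within the pads' length; the fingertips stand 14 mm ahead of it and the grasp point (between the pads) lies 5 mm behind it; z points along the fingers, y is the direction in which the jaws open and shut (so a half turn about z gives the same grasp; the last joint's range is limited). The gripper opens to 87 mm and grips with 3 to 60 N. Pads are 19 mm wide; open, the fingers measure 117 mm over their backs; the gripper's body (75 mm by 190 mm) begins 51 mm behind the grasp point.
Start: joints at [1.244, 0.321, -0.07, 1.45, 0.023, 1.371, -0.057], TCP at [0.217, -0.613, 0.203] pointing down, gripper open.
Joint ranges: [-2.86, 2.86], [-0.3, 2.09], [-1.38, 1.24], [0.06, 2.45], [-1.56, 4.7], [0.09, 2.05], [-2.69, 2.69]. Speed limits (rad/s): [2.57, 2.57, 3.14, 3.14, 3.14, 3.14, 3.14].

INTERFACE

Orientations are given as a rotation vector (axis times angle).
In Python, from bench import ctrl gives the robot as it stands. The module is installed in compiled form; this text tells all that it offers.
- The arm moves only by the tool step_arm, never from a script. Its argument "plan" is a list of rows, each a list of 3 entries, a list of its own where there are three numbers: the turn, a rotation vector about the tool's x, y, z in rad, then the shift along the tool's x, y, z in m, then the closure in counts, from 0 (fully open) to 255 (shut). In form: [[[rx, ry, rz], [x, y, z], hand], ...]. A call has exactly 10 rows; each row is the pose to reach, as a shift and turn from the pose commanded when the call began, along the tool's axes at that moment; what a row does not reach only later rows make up. A row lasts 1/8 s, in which the tool goes at most 62.5 mm and 10.7 degrees, less where a joint would pass 70% of its speed; a pose out of reach is approached as far as the arm can. A call with a gripper value outside its range is refused whole. The fingers move at their own pace and stop on an object; "squeeze" is the grip in N (left out, the last holds). Time passes only in rows, so rows that repeat a pose let the fingers close, or fill a call up. It gives the time, the measured TCP pose, the force and the opening at its end, in the units of the state.
- ctrl.get_state(): the state, without advancing time (a new reading comes with each control period).
- ctrl.get_image(name): name is "side" or "top" or "wrist"; returns the picture (384x512x3 uint8, red, green, blue); there is no depth.
- ctrl.calibration(name): a dict with "fov_y" (degrees; the focal length in pixels is half the picture's height over the tangent of half this angle, whatever the lens; pixels are square), "cx", "cy" (the principal point, pixels), "rvec" (rotation vector, rad) and "tvec" (3), from world to camera coordinates, as OpenCV has them. Camera axes: x right, y down, z forward; pixel columns grow to the right and rows downward; lengths in m; the calibration is good to about 2 mm. The wrist camera is an equidistant fisheye: a pixel r from the principal point sees the ray r / f radians off the axis. A picture is of the moment at which its call begins: read the wrist's pose just before it. calibration takes no time and is no camera call; for the wrist camera it gives the pose at the moment of the call.
- ctrl.close_job(): hands the job in, once; it reports no verdict.
Trained networks look in the newest picture that a camera, given by its name, has taken for a name from the list of things; names that differ only in an ending like _2 or _b are one class to them, and where a whole thing is asked for, a point or a joint stands for the part that bears it (a point fixed in the world has none). Each returns a list of dicts, best first, with "score" (0 to 1); they miss things now and then, are a little off and sometimes report something else, mostly with a low value. They report only what shows in the picture. A call takes as long as a camera call.
- ctrl.cut_out(camera, label): "pixels" (384x512 bool, what is visible of it) and "rect" ([left, top, width, height] in pixels, round what is visible of it).
The state is a dict: "time": time; "joint_positions": joint angles; "qd": joint speeds; "joint_torque": joint torques, N m; "position": TCP position; "tool_rot": TCP orientation; "ft_force": force on the tool from outside, world axes, zero at the start; "torque": the same for the moment, N m; "grip_width": opening from 0.0 (shut) to 1.0 (fully open).
Only numpy, scipy, OpenCV 4.12 (cv2) and the standard library are available. Lean on these libraries where they do the work, as an engineer would, in place of code of your own. Each camera call takes 0.05 s, during which the arm holds its last target.

TASK

Zero the section counter, the white bench unit with the green shutter: push the shutter fully open, reach a fingertip down into the well and press the sunken green key right down, let it spring back, then push the shutter fully shut again. Only push and press: the counter must stay standing where it is, not be lifted or shoved along the bench. Do not touch the orange-shuttered unit beside it or disturb the other things on the bench.

Things in the scene. Friction and masses are not known exactly. Their poses are not given: they have to be found in the camera images.
- counter: The section counter (GREEN shutter, black display with four green squares along the +x edge of its top): white case 120 (x) x 140 (y) x 48 mm high, about 1.6 kg, loose on the bench. Origin: centre of its underside, z up. Square well 48 x 48 mm, 30 mm deep, in its top at (x 0, y -30 mm), green key on its floor. Shutter slides along y between guides (tops 54 mm above the bench).
- counter_well (a point): Centre of the mouth of the counter's well, in the plane of the case's top face, 48 mm above the bench. The key is straight below it; same axes as the case.
- counter_tab (a point): Middle of the top edge of the upright push tab on the green shutter, 68 mm above the bench. The tab is 34 mm long (along the case's x), 6 mm thick (along y) and stands 15 mm above the shutter plate. It rides with the shutter at its +y end: at shutter value 0 it is at (x 0, y -6 mm) of the case, and moves to +y as the shutter opens. Same axes as the case.
- counter_shutter (a joint): Green shutter's slide in m: 0 = shut over the well, 0.055 = fully open against its stop (well wholly clear), moving along the case's +y axis. It starts shut or up to 20 mm ajar. The plate is 60 (x) x 58 (y) mm, 4 mm thick, its top 53 mm above the bench. Takes about 1.5 N to slide and stays where it is left.
- counter_key (a joint): Green key's travel in m: 0 = up, 0.006 = right down. Round, 36 mm across; its top is flat, 20 mm below the mouth of the well (28 mm above the bench) when up. Sprung: about 1 N to start, 5 N to bottom out; it springs back when released.
- feed: The trim-feed unit, a bystander to leave alone (ORANGE shutter, three orange discs along the +x edge of its top instead of a display): same white plastic case 120 (x) x 140 (y) x 48 mm high, about 1.6 kg, standing loose on the bench. Origin: centre of its underside, z up. Built like the counter, with an orange shutter over an orange key.
- feed_key (a joint): Orange key's travel in m: 0 = up, 0.006 = right down. Not to be pressed.
- wash_bottle: Bystander: white wash bottle with orange cap and spout, 68 mm across, 185 mm tall; origin: centre of its underside.
- stain_jar: Bystander: amber glass jar with black cap, 56 mm across, 85 mm tall; origin: centre of its underside.
- slide_box: Bystander: blue slide box with white lid, 87 x 62 x 34 mm; origin: centre of its underside.
- cassettes: Bystander: stack of three yellow and white cassettes, 28 x 40 x 20 mm; origin: centre of its underside.
- brush: Bystander: fine brush with wooden handle, 180 mm long, 8 mm thick, lying along its x axis; origin: under its middle.
- pen: Bystander: blue pen, 150 mm long, 10 mm thick, lying along its x axis; origin: under its middle.

How it is judged:
By the outcome, as a careful person would: the job done as asked, in the order asked, and still so for the second after the job is handed in, with the robot touching nothing.
It also fails if it takes over 50 s, if anything falls off the work surface, if the arm or the gripper's body presses on something with over 40 N, if the wrist force passes 120 N, or if a joint passes its speed limit or range.

## Working session

There is one attempt and no reset: what is moved stays moved. The work goes in short steps, Python scripts to look and compute and a tool call to move; the robot and the scene stay as the last step left them, time stands still between calls to the robot, and variables do not carry over. Pictures are saved under pics/ and viewed, and the job is handed in when it is done.

Besides the shell and the picture viewer there is one more tool, called after ">>>" by a JSON object that holds its "name" and its "arguments", one argument or row to a line. step_arm: Moves the arm, as the interface text tells. Its arguments: {"type":"object","properties":{"plan":{"type":"array"},"squeeze":{"type":"number"}},"required":["plan"]}

```bash
mkdir -p pics
python3 - <<'E'
from bench import ctrl
import cv2,numpy as np
s=ctrl.get_state(); print({k:np.round(v,3).tolist() for k,v in s.items()})
for n in ("top","side","wrist"):
    im=ctrl.get_image(n); cv2.imwrite(f"pics/{n}0.png",im[:,:,::-1]); print(n,ctrl.calibration(n))
    for l in ("counter","counter_tab","feed"):
        for d in ctrl.cut_out(n,l)[:2]: print(n,l,d["score"],d["rect"])
E
```

```text
{'time': 0.0, 'joint_positions': [1.244, 0.322, -0.07, 1.452, 0.023, 1.371, -0.057], 'qd': [-0.002, 0.002, -0.0, -0.0, 0.001, -0.001, -0.0], 'joint_torque': [0.0, -49.129, -0.404, -31.253, -0.064, 0.044, 0.0], 'position': [0.217, -0.612, 0.202], 'tool_rot': [-3.094, -0.533, 0.001], 'ft_force': [-0.178, -0.134, 0.328], 'torque': [0.002, 0.017, 0.046], 'grip_width': 0.998}
top {'fov_y': 51.81458320363886, 'cx': 254.15087931768335, 'cy': 189.21188588730888, 'rvec': array([ 2.11943599, -2.10023154,  0.17894303]), 'tvec': array([-0.00677261,  0.56874687,  0.94217704])}
top counter 0.65 [295.7, 172.7, 61.7, 46.7]
top counter_tab 0.69 [321.3, 182.9, 22.6, 24.8]
top feed 0.61 [140.0, 159.5, 66.6, 67.5]
side {'fov_y': 56.99320448305148, 'cx': 253.71035031145604, 'cy': 187.6258035492704, 'rvec': array([ 2.41691484, -0.27217117,  0.07639418]), 'tvec': array([-0.58628797,  0.16388007,  1.11400088])}
side counter 0.74 [229.0, 225.2, 49.6, 53.5]
side counter 0.28 [313.7, 267.4, 21.1, 28.6]
side counter_tab 0.8 [240.4, 238.7, 23.2, 24.2]
side feed 0.77 [207.8, 135.5, 46.6, 45.5]
wrist {'fov_y': 65.70646984690485, 'cx': 256.19483972931494, 'cy': 189.45443068132317, 'rvec': array([-2.39422902,  1.69316638,  0.20870855]), 'tvec': array([-0.65084158, -0.02901177,  0.38925702])}
```

View pics/top0.png

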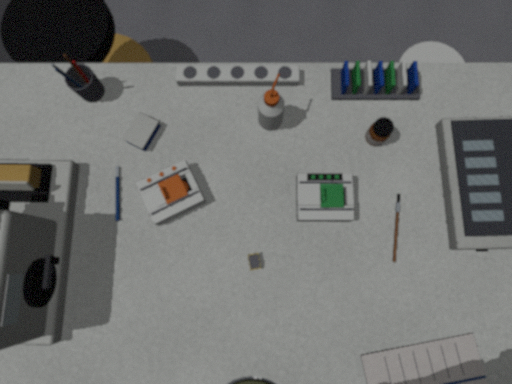

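View pics/side0.png

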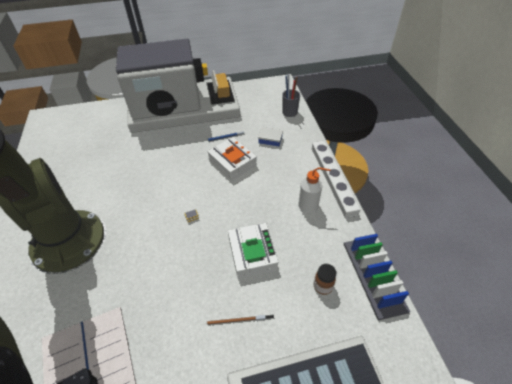

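Run:
```python
import cv2
im=cv2.imread("pics/top0.png")[150:250,270:400]; cv2.imwrite("pics/topc.png",cv2.resize(im,None,fx=6,fy=6,interpolation=cv2.INTER_CUBIC))
im=cv2.imread("pics/side0.png")[210:310,210:340]; cv2.imwrite("pics/sidec.png",cv2.resize(im,None,fx=6,fy=6,interpolation=cv2.INTER_CUBIC))
```

```text
(no output)
```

View pics/topc.png

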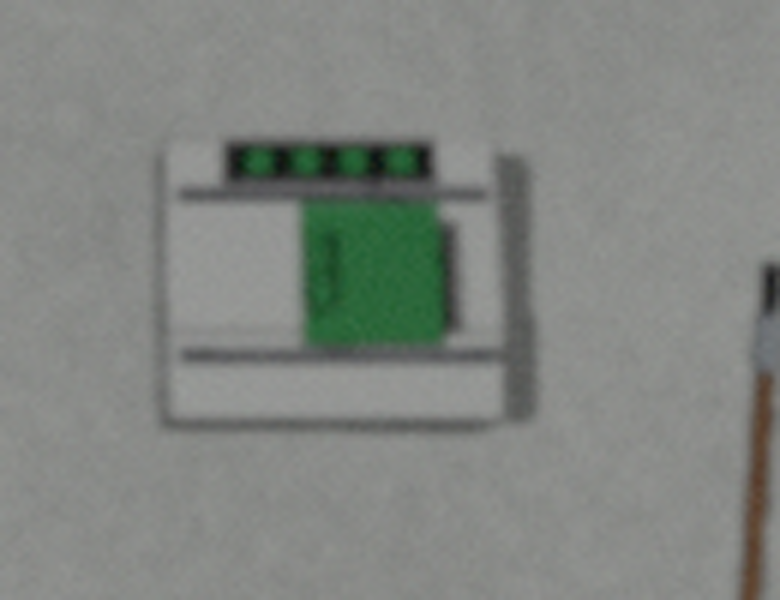

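View pics/sidec.png

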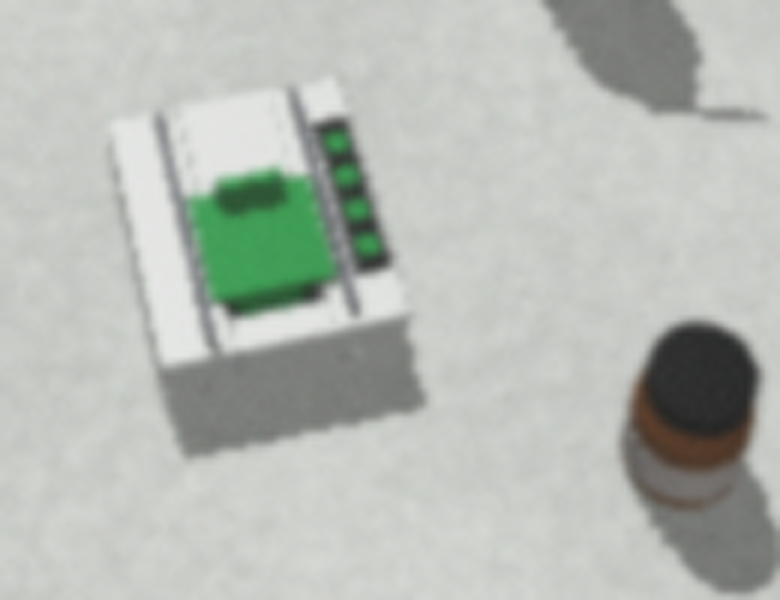

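```bash
cat > h.py <<'E'
from bench import ctrl
import cv2,numpy as np
def K(n):
    c=ctrl.calibration(n); f=192/np.tan(np.radians(c["fov_y"])/2)
    return np.array([[f,0,c["cx"]],[0,f,c["cy"]],[0,0,1]]),c["rvec"],c["tvec"]
def proj(n,P):
    k,r,t=K(n); return cv2.projectPoints(np.array(P,float).reshape(-1,1,3),r,t,k,None)[0][:,0]
def ray(n,uv,z):
    k,r,t=K(n); R=cv2.Rodrigues(r)[0]; C=-R.T@t; d=R.T@np.linalg.inv(k)@np.array([*uv,1]); return C+d*(z-C[2])/d[2]
E
python3 - <<'E'
from h import *
from scipy.optimize import least_squares
cr=lambda p,o:(np.array(p)+.5)/6-.5+np.array(o)
T=cr([(167,145),(498,150),(503,420),(165,422)],(270,150)); S=cr([(335,78),(408,312),(163,366),(112,125)],(210,210))
L=np.array([(.06,.07,.048),(.06,-.07,.048),(-.06,-.07,.048),(-.06,.07,.048)])
def W(p,L):
    c,s=np.cos(p[2]),np.sin(p[2]); return np.array(L)@np.array([[c,s,0],[-s,c,0],[0,0,1]])+[p[0],p[1],0]
for nm in ("top","side","both"):
    def f(p):
        r=[]
        if nm!="side": r.append(proj("top",W(p,L))-T)
        if nm!="top": r.append(proj("side",W(p,L))-S)
        return np.concatenate(r).ravel()
    q=least_squares(f,[.6,-.1,0]); print(nm,q.x.round(4),np.abs(q.fun).max()); p=q.x
# tab top
m=cr((249,180),(210,210)); w=ray("side",m,.068); print("tab",w)
c,s=np.cos(p[2]),np.sin(p[2]); d=w[:2]-p[:2]; print("tab local",c*d[0]+s*d[1],-s*d[0]+c*d[1])
# tab cut check, plate -y edge in top (z .053) & side
for n,uv,o in (("top",(443,275),(270,150)),("side",(277,290),(210,210))):
    w=ray(n,cr(uv,o),.053); d=w[:2]-p[:2]; print(n,"plate -y edge local",-s*d[0]+c*d[1])
for l in ("wash_bottle","stain_jar","brush","cassettes"):
    for d in ctrl.cut_out("top",l)[:1]:
        r=d["rect"]; print(l,d["score"],ray("top",(r[0]+r[2]/2,r[1]+r[3]/2),.03).round(3))
E
```

```text
top [ 0.5522 -0.1804 -0.0061] 1.2262327320120505
side [ 0.5561 -0.1807  0.0104] 0.8227172063968169
both [ 0.5539 -0.1806  0.001 ] 1.6180302676256417
tab [ 0.55565493 -0.17346829  0.068     ]
tab local 0.001748071286963022 0.007140330121141721
top plate -y edge local -0.04491813814039268
side plate -y edge local -0.04584281057743338
wash_bottle 0.8 [ 0.807 -0.046  0.03 ]
brush 0.62 [ 0.56  -0.202  0.03 ]
cassettes 0.69 [ 0.391 -0.005  0.03 ]
```

>>> {"name": "step_arm", "arguments": {
  "plan": [
    [[0,0,0.034],[0.046,-0.0286,0],255],
    [[0,0,0.068],[0.092,-0.0572,0],255],
    [[0,0,0.102],[0.138,-0.0858,0],255],
    [[0,0,0.136],[0.184,-0.1144,0],255],
    [[0,0,0.17],[0.23,-0.143,0],255],
    [[0,0,0.205],[0.275,-0.1716,0],255],
    [[0,0,0.239],[0.321,-0.2,0],255],
    [[0,0,0.273],[0.367,-0.2287,0],255],
    [[0,0,0.307],[0.413,-0.2573,0],255],
    [[0,0,0.341],[0.459,-0.286,0],255]
  ],
  "squeeze": 20
}}

```text
time: 2.05
position: [0.5552, -0.1884, 0.2033]
tool_rot: [3.141, -0.003, 0.001]
ft_force: [0.5, -0.9, 0.4]
grip_width: 0.019
```

Run:
```python
from h import *
s=ctrl.get_state(); print({k:np.round(s[k],4).tolist() for k in ("time","position","tool_rot","grip_width","ft_force","joint_positions")})
c=ctrl.calibration("wrist"); im=ctrl.get_image("wrist"); cv2.imwrite("pics/w1.png",im[:,:,::-1]); print(c)
np.savez("w1",im=im,**c)
cv2.imwrite("pics/w1b.png",cv2.resize(im[:,:,::-1],(800,600)))
```

```text
{'time': 2.05, 'position': [0.5552, -0.1884, 0.2033], 'tool_rot': [3.1409, -0.0026, 0.001], 'grip_width': 0.0186, 'ft_force': [0.4625, -0.8749, 0.4229], 'joint_positions': [0.636, 0.2095, -0.4089, 1.6042, 0.0854, 1.3447, -1.3565]}
{'fov_y': 65.70646984690485, 'cx': 256.19483972931494, 'cy': 189.45443068132317, 'rvec': array([-2.08734359,  2.09327147,  0.25671015]), 'tvec': array([-0.18791666,  0.50972355,  0.52499184])}
```

View pics/w1b.png

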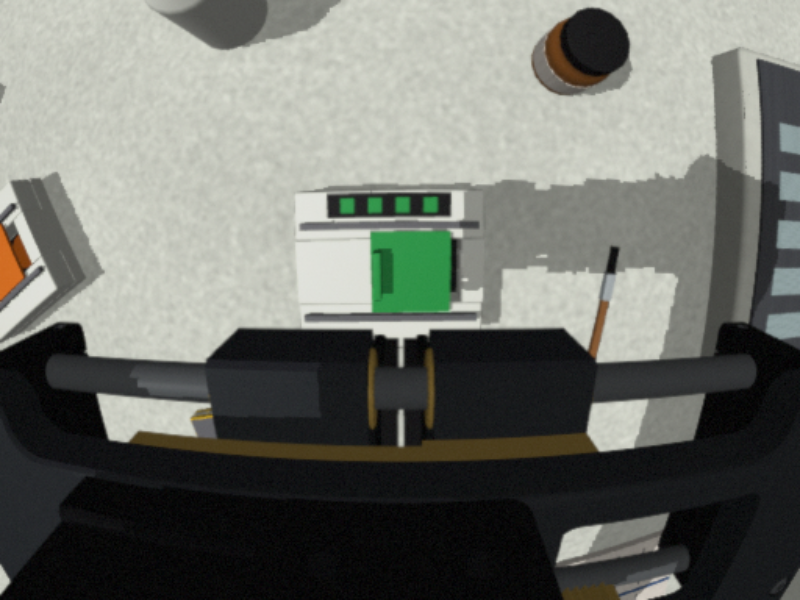

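```bash
cat >> h.py <<'E'
def wray(c,uv,z):
    f=192/np.tan(np.radians(float(c["fov_y"]))/2); d=np.array(uv)-[float(c["cx"]),float(c["cy"])]; r=np.hypot(*d); th=r/f
    v=np.array([*(d/r*np.sin(th)),np.cos(th)]); R=cv2.Rodrigues(np.array(c["rvec"],float))[0]; C=-R.T@c["tvec"]; d=R.T@v; return C+d*(z-C[2])/d[2]
E
python3 - <<'E'
from h import *
c=np.load("w1.npz"); im=c["im"]
cv2.imwrite("pics/w1c.png",cv2.resize(im[110:220,180:320,::-1],None,fx=5,fy=5,interpolation=cv2.INTER_CUBIC))
g=lambda u,v:((u+.5)*.64-.5,(v+.5)*.64-.5)
for n,u,v,z in (("++",296,193,.048),("+-",481,191,.048),("plate+x -y",450,231,.053),("plate-x-y",450,311,.053),("tabtop+x",373,248,.068),("tabtop-x",373,300,.068)): print(n,wray(c,g(u,v),z).round(4))
E
```

```text
++ [ 0.6152 -0.1128  0.048 ]
+- [ 0.6158 -0.248   0.048 ]
plate+x -y [ 0.5866 -0.225   0.053 ]
plate-x-y [ 0.5268 -0.2261  0.053 ]
tabtop+x [ 0.5764 -0.1703  0.068 ]
tabtop-x [ 0.5393 -0.1697  0.068 ]
```

View pics/w1c.png

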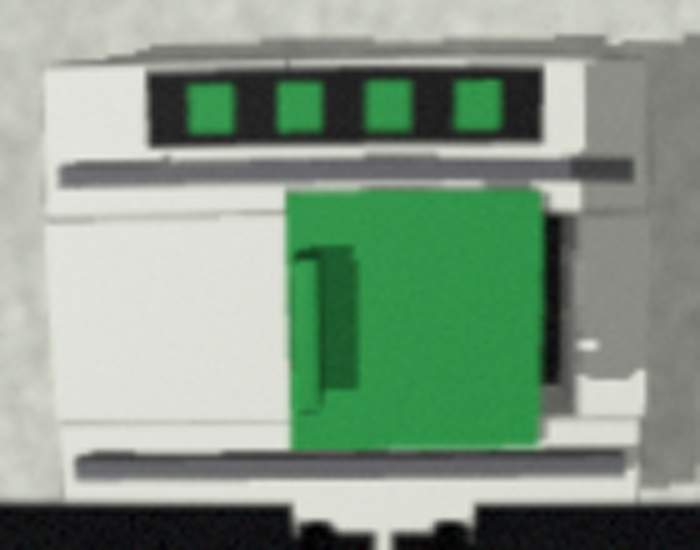

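>>> {"name": "step_arm", "arguments": {
  "plan": [
    [[0,0,0],[0,0.008,0.01],255],
    [[0,0,0],[0,0.0146,0.03],255],
    [[0,0,0],[0,0.0146,0.05],255],
    [[0,0,0],[0,0.0146,0.07],255],
    [[0,0,0],[0,0.0146,0.09],255],
    [[0,0,0],[0,0.0146,0.105],255],
    [[0,0,0],[0,0.0146,0.115],255],
    [[0,0,0],[0,0.0146,0.12],255],
    [[0,0,0],[0,0.0146,0.12],255],
    [[0,0,0],[0,0.0146,0.12],255]
  ]
}}

```text
time: 3.35
position: [0.5548, -0.2044, 0.0836]
tool_rot: [3.141, -0.0, 0.002]
ft_force: [-0.0, 0.2, 0.2]
grip_width: 0.009
```

```bash
cat >> h.py <<'E'
def look(tag,wb=(110,260,150,350)):
    s=ctrl.get_state(); print({k:np.round(s[k],4).tolist() for k in ("time","position","tool_rot","grip_width","ft_force")})
    c=ctrl.calibration("wrist"); im=ctrl.get_image("wrist"); np.savez(tag,im=im,**c)
    a,b,l,r=wb; A=cv2.resize(im[a:b,l:r,::-1],(800,600) if 0 else None,fx=3,fy=3,interpolation=cv2.INTER_CUBIC)[:, :600]
    si=ctrl.get_image("side"); B=cv2.resize(si[215:290,205:305,::-1],None,fx=6,fy=6,interpolation=cv2.INTER_CUBIC)
    cv2.imwrite(f"pics/{tag}_w.png",cv2.resize(im[:,:,::-1],(800,600),interpolation=cv2.INTER_CUBIC)); cv2.imwrite(f"pics/{tag}_s.png",B)
E
python3 -c "
from h import *
look('a1')"
```

```text
{'time': 3.35, 'position': [0.5548, -0.2044, 0.0836], 'tool_rot': [3.141, -0.0001, 0.0018], 'grip_width': 0.0086, 'ft_force': [-0.0458, 0.1832, 0.2306]}
```

View pics/a1_w.png

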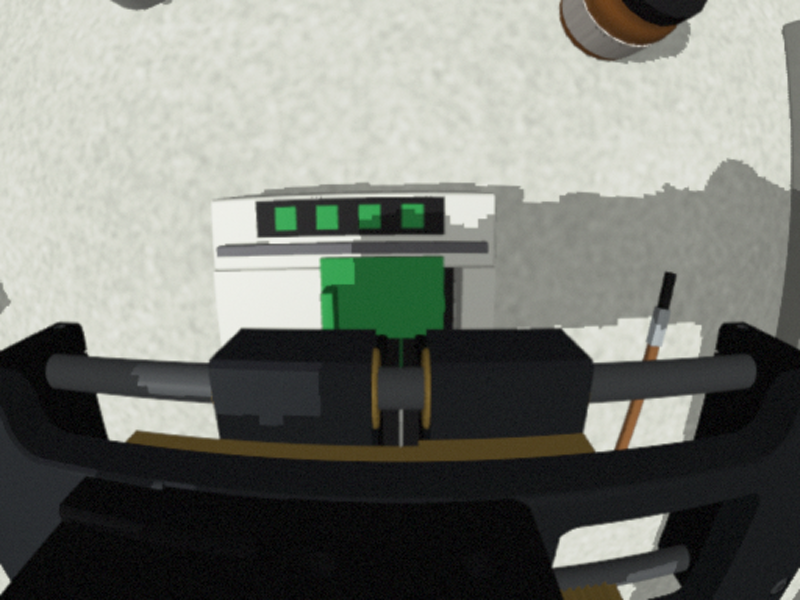

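View pics/a1_s.png

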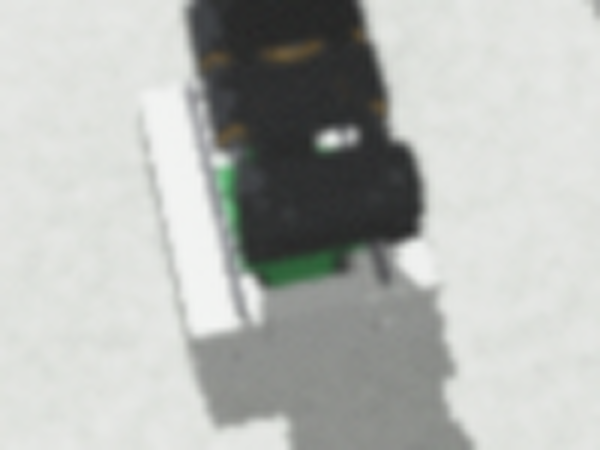

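>>> {"name": "step_arm", "arguments": {
  "plan": [
    [[0,0,0],[0,0,0.006],255],
    [[0,0,0],[0,0,0.0105],255],
    [[0,0,0],[0,-0.003,0.0105],255],
    [[0,0,0],[0,-0.007,0.0105],255],
    [[0,0,0],[0,-0.011,0.0105],255],
    [[0,0,0],[0,-0.015,0.0105],255],
    [[0,0,0],[0,-0.019,0.0105],255],
    [[0,0,0],[0,-0.023,0.0105],255],
    [[0,0,0],[0,-0.027,0.0105],255],
    [[0,0,0],[0,-0.03,0.0105],255]
  ]
}}

```text
time: 4.7
position: [0.5542, -0.174, 0.0724]
tool_rot: [3.142, 0.0, -0.0]
ft_force: [-0.2, 0.3, 0.0]
grip_width: 0.003
```

```bash
python3 -c "
from h import *
look('a2')"
```

```text
{'time': 4.7, 'position': [0.5542, -0.174, 0.0724], 'tool_rot': [3.1415, 0.0001, -0.0001], 'grip_width': 0.0031, 'ft_force': [-0.1609, 0.3467, 0.0416]}
```

View pics/a2_w.png

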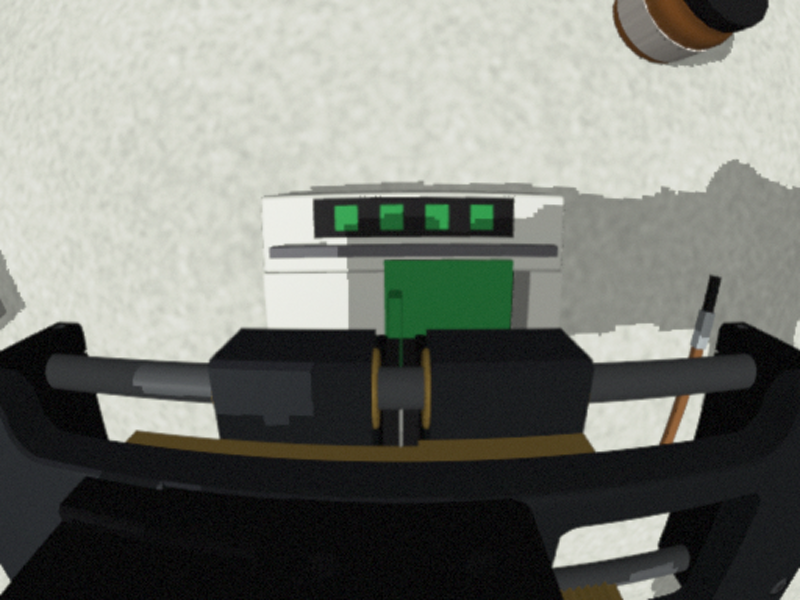

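View pics/a2_s.png

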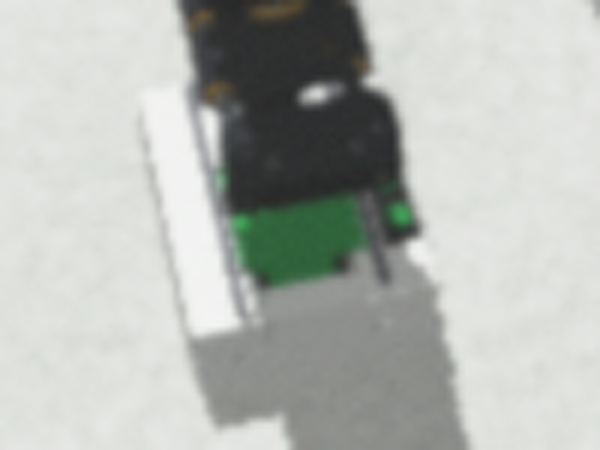

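Run:
```python
from h import *
g=lambda u,v:((u+.5)*.64-.5,(v+.5)*.64-.5)
for t,L in (("a1",[("++",213,200,.048),("+-",495,194,.048),("plate++",321,258,.053),("plate+-",444,257,.053),("tab",321,291,.068)]),
 ("a2",[("++",263,196,.048),("+-",563,197,.048),("plate++",384,261,.053),("plate+-",513,261,.053),("tabL",389,291,.068),("tabR",402,291,.068)])):
    c=np.load(t+".npz")
    for n,u,v,z in L: print(t,n,wray(c,g(u,v),z).round(4))
im=np.load("a2.npz")["im"]; cv2.imwrite("pics/a2z.png",cv2.resize(np.clip(im[150:225,200:320,::-1].astype(float)*1.5,0,255),None,fx=6,fy=6,interpolation=cv2.INTER_CUBIC))
```

```text
a1 ++ [ 0.6155 -0.1128  0.048 ]
a1 +- [ 0.6163 -0.2497  0.048 ]
a1 plate++ [ 0.5863 -0.1678  0.053 ]
a1 plate+- [ 0.5866 -0.2253  0.053 ]
a1 tab [ 0.574  -0.1699  0.068 ]
a2 ++ [ 0.6159 -0.1121  0.048 ]
a2 +- [ 0.6158 -0.2495  0.048 ]
a2 plate++ [ 0.5861 -0.1673  0.053 ]
a2 plate+- [ 0.5863 -0.2251  0.053 ]
a2 tabL [ 0.5761 -0.1698  0.068 ]
a2 tabR [ 0.5761 -0.1752  0.068 ][ WARN:0@0.026] global loadsave.cpp:1063 imwrite_ Unsupported depth image for selected encoder is fallbacked to CV_8U.
```

View pics/a2z.png

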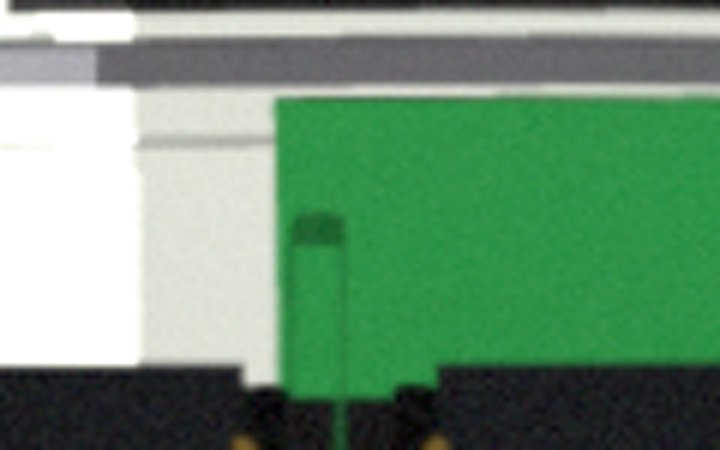

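Run:
```python
from h import *
im=ctrl.get_image("side"); k,r,t=K("side"); R=cv2.Rodrigues(r)[0]; print("side cam",-R.T@t); k,r,t=K("top"); print("top cam",-cv2.Rodrigues(r)[0].T@t)
s=ctrl.get_state()["position"]; P=[s,[s[0],s[1],s[2]-.014],[.5552,-.173,.068]]; q=proj("side",P); print(q)
A=cv2.resize(np.clip(im[170:300,170:330,::-1]*1.5,0,255).astype(np.uint8),None,fx=5,fy=5,interpolation=cv2.INTER_CUBIC)
for p in q: cv2.circle(A,tuple(int(v) for v in (p-[170,170])*5),4,(0,0,255),-1)
cv2.imwrite("pics/s2.png",A[:600])
```

```text
side cam [ 0.45888507 -0.71854265  0.94058979]
top cam [ 0.37825784 -0.0255603   1.03319123]
[[250.62576681 239.02553833]
 [250.74364887 241.63409404]
 [250.8953895  239.47915471]]
```

View pics/s2.png

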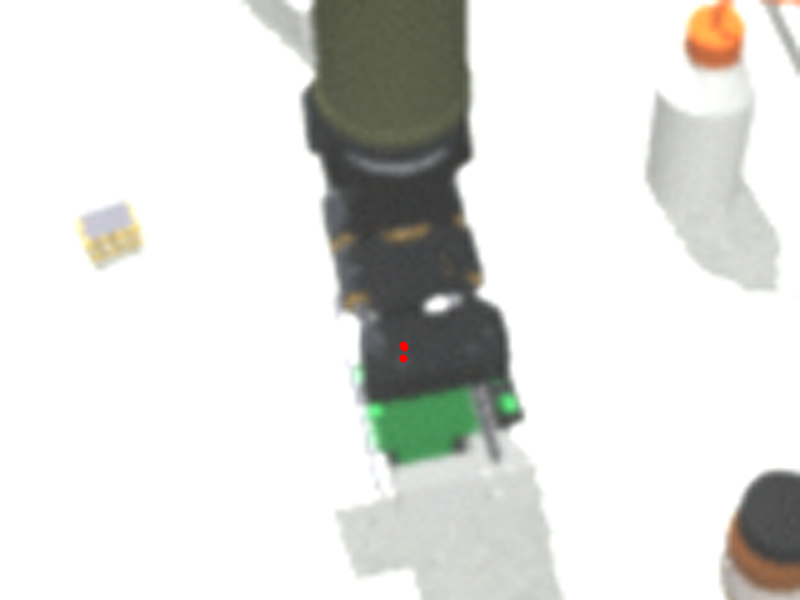

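Run:
```python
from h import *
from scipy.spatial.transform import Rotation
def wproj(c,P):
    f=192/np.tan(np.radians(float(c["fov_y"]))/2); q=cv2.Rodrigues(np.array(c["rvec"]))[0]@np.array(P)+c["tvec"]; th=np.arctan2(np.hypot(*q[:2]),q[2]); return np.array([c["cx"],c["cy"]])+q[:2]/np.hypot(*q[:2])*th*f
c=np.load("a2.npz"); R=cv2.Rodrigues(c["rvec"])[0]; print("cam",-R.T@c["tvec"], "axis",R[2])
s=np.array([.5542,-.174,.0724]); g=lambda u,v:((u+.5)*.64-.5,(v+.5)*.64-.5)
print("row337 tab-level",wray(c,g(395,337),.068))
A=cv2.resize(c["im"][:,:,::-1],(800,600)); A=np.clip(A*2.,0,255).astype(np.uint8)
for z,col in ((-.014,(0,0,255)),(.005,(0,255,0)),(.056,(255,0,0))):
    pts=[(wproj(c,s+[a,b,z])+.5)/.64-.5 for a,b in ((.0095,.015),(.0095,-.015),(-.0095,-.015),(-.0095,.015))]
    print(z,np.round(pts).tolist()); cv2.polylines(A,[np.array(pts).astype(int)],True,col,1)
cv2.imwrite("pics/a2p.png",A)
```

```text
cam [ 0.6207417  -0.17448519  0.25473285] axis [-2.43764652e-01 -7.29482558e-04 -9.69834142e-01]
row337 tab-level [ 0.55597958 -0.1722346   0.068     ]
-0.014 [[365.0, 313.0], [433.0, 313.0], [432.0, 353.0], [366.0, 354.0]]
0.005 [[362.0, 326.0], [436.0, 326.0], [435.0, 370.0], [363.0, 370.0]]
0.056 [[348.0, 379.0], [449.0, 379.0], [447.0, 433.0], [351.0, 433.0]]
```

View pics/a2p.png

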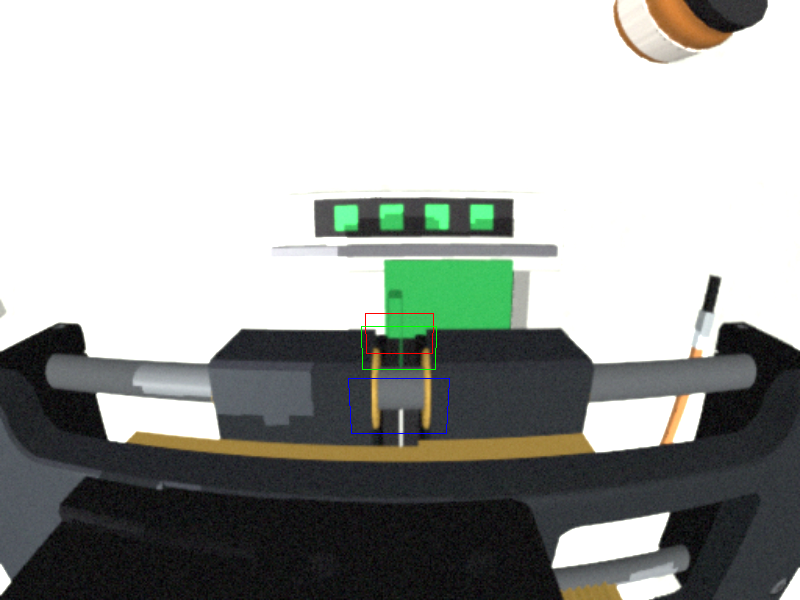

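Run:
```python
from h import *
for t in("w1","a2"):
    im=np.load(t+".npz")["im"][190:295,190:320,::-1].astype(float); im=255*(im/255)**.45
    cv2.imwrite(f"pics/f_{t}.png",cv2.resize(im.clip(0,255).astype(np.uint8),None,fx=5.7,fy=5.7,interpolation=cv2.INTER_CUBIC)[:600])
```

```text
(no output)
```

View pics/f_w1.png

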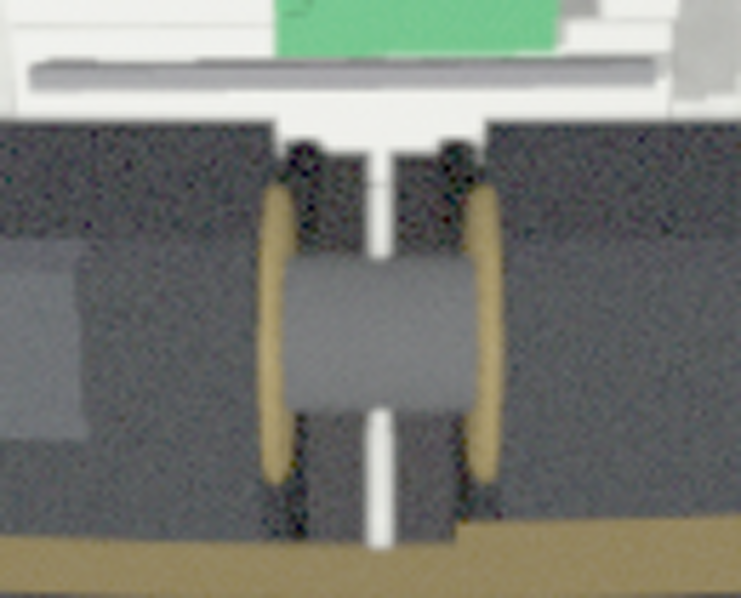

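View pics/f_a2.png

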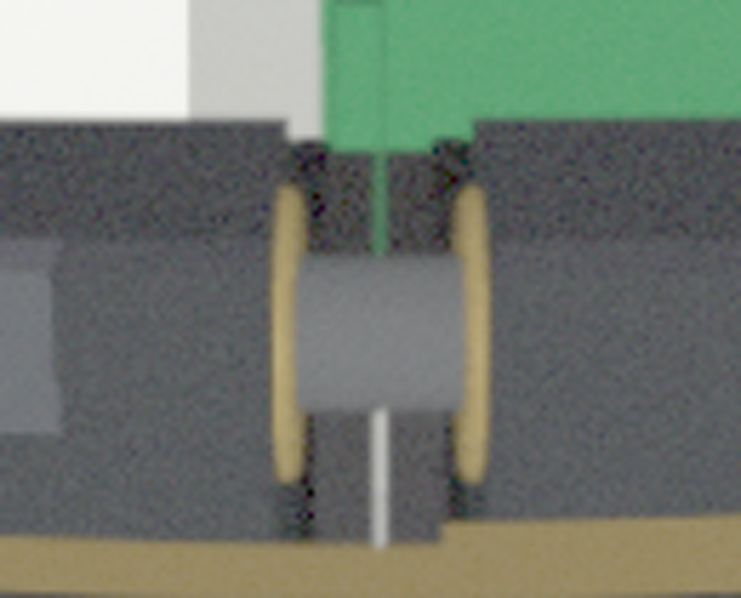

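>>> {"name": "step_arm", "arguments": {
  "plan": [
    [[0,0,0],[0,0.008,-0.03],255],
    [[0,0,-0.17],[0,0.015,-0.045],255],
    [[0,0,-0.34],[0,0.03,-0.045],255],
    [[0,0,-0.51],[0,0.03,-0.045],255],
    [[0,0,-0.69],[0,0.03,-0.045],255],
    [[0,0,-0.87],[0,0.03,-0.045],255],
    [[0,0,-1.05],[0,0.03,-0.045],255],
    [[0,0,-1.23],[0,0.03,-0.045],255],
    [[0,0,-1.4],[0,0.03,-0.045],255],
    [[0,0,-1.571],[0,0.03,-0.045],255]
  ]
}}

```text
time: 6.1
position: [0.5541, -0.2046, 0.1174]
tool_rot: [2.216, 2.227, -0.0]
ft_force: [0.1, -0.3, 0.5]
grip_width: 0.005
```

```bash
cat >> h.py <<'E'
def wproj(c,P):
    f=192/np.tan(np.radians(float(c["fov_y"]))/2); q=cv2.Rodrigues(np.array(c["rvec"]))[0]@np.array(P)+c["tvec"]; th=np.arctan2(np.hypot(*q[:2]),q[2]); return np.array([c["cx"],c["cy"]])+q[:2]/np.hypot(*q[:2])*th*f
def side(tag,gam=.7,box=(170,300,170,330)):
    im=ctrl.get_image("side"); np.save(tag+"_s",im); s=ctrl.get_state()["position"]
    a,b,l,r=box; A=(255*(im[a:b,l:r,::-1]/255.)**gam).astype(np.uint8); A=cv2.resize(A,None,fx=5,fy=5,interpolation=cv2.INTER_CUBIC)
    for p in proj("side",[s,s-[0,0,.014]]): cv2.circle(A,tuple(int(v) for v in (p-[l,a]+.5)*5),3,(0,0,255),-1)
    cv2.imwrite(f"pics/{tag}_s.png",A[:600,:800])
E
python3 -c "
from h import *
look('b1');side('b1')"
```

```text
{'time': 6.1, 'position': [0.5541, -0.2046, 0.1174], 'tool_rot': [2.2157, 2.2271, -0.0003], 'grip_width': 0.0045, 'ft_force': [0.0647, -0.2554, 0.5426]}
```

View pics/b1_w.png

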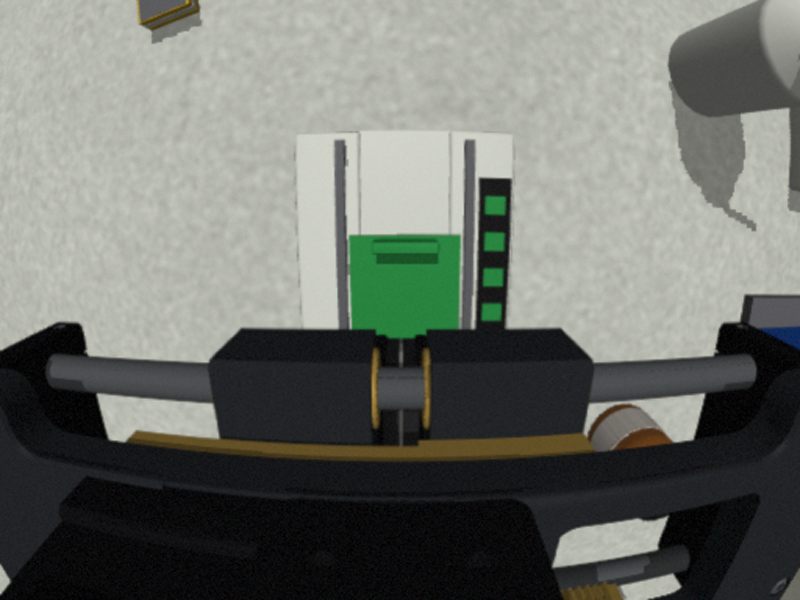

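View pics/b1_s.png

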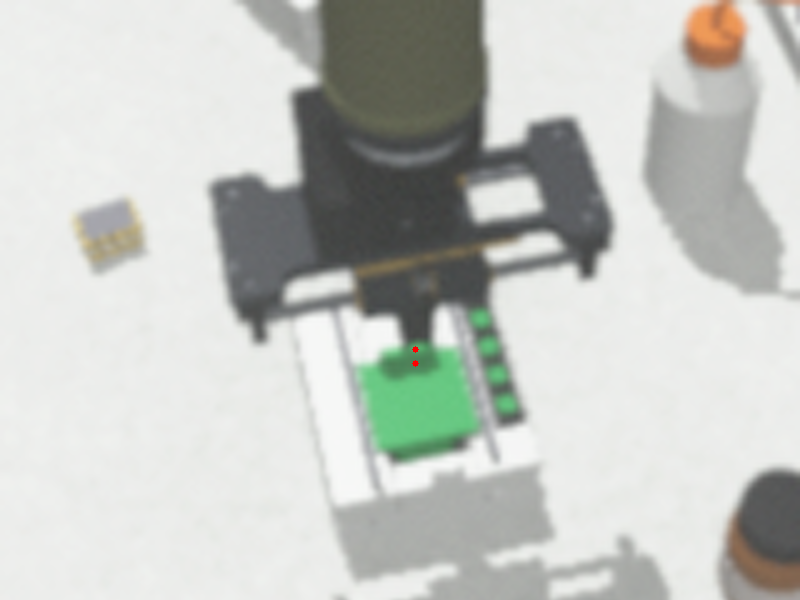

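Run:
```python
from h import *
im=np.load("b1_s.npy"); A=(255*(im[225:255,235:275,::-1]/255.)**.5).astype(np.uint8)
cv2.imwrite("pics/b1sz.png",cv2.resize(A,None,fx=18,fy=18,interpolation=cv2.INTER_NEAREST))
for h in (0,.0095):
  for z in (.1034,.11,.115,.12,.125,.13): print(h,z,proj("side",[(.5541,-.2046-h,z)]).round(1))
c=np.load("b1.npz")
for h in (0,.0095):
  for z in (.1034,.11,.115,.12,.125,.13,.135): print("w",h,z,wproj(c,(.5541,-.2046+h,z)).round(1)/.64)
im=c["im"][190:295,190:320,::-1].astype(float); im=255*(im/255)**.45
cv2.imwrite("pics/f_b1.png",cv2.resize(im.clip(0,255).astype(np.uint8),None,fx=5.7,fy=5.7,interpolation=cv2.INTER_CUBIC)[:600])
```

```text
0 0.1034 [[252.6 242.1]]
0 0.11 [[252.6 240.8]]
0 0.115 [[252.5 239.9]]
0 0.12 [[252.5 238.9]]
0 0.125 [[252.5 237.9]]
0 0.13 [[252.4 236.9]]
0.0095 0.1034 [[253.4 245. ]]
0.0095 0.11 [[253.3 243.8]]
0.0095 0.115 [[253.3 242.8]]
0.0095 0.12 [[253.2 241.8]]
0.0095 0.125 [[253.2 240.8]]
0.0095 0.13 [[253.2 239.8]]
w 0 0.1034 [399.84375 331.25   ]
w 0 0.11 [399.84375 336.09375]
w 0 0.115 [399.84375 340.     ]
w 0 0.12 [399.84375 344.0625 ]
w 0 0.125 [399.84375 348.28125]
w 0 0.13 [399.84375 352.8125 ]
w 0 0.135 [399.6875 357.5   ]
w 0.0095 0.1034 [399.84375 310.625  ]
w 0.0095 0.11 [399.84375 315.     ]
w 0.0095 0.115 [399.84375 318.4375 ]
w 0.0095 0.12 [399.84375 322.03125]
w 0.0095 0.125 [399.84375 325.78125]
w 0.0095 0.13 [399.84375 329.6875 ]
w 0.0095 0.135 [399.84375 333.90625]
```

View pics/b1sz.png

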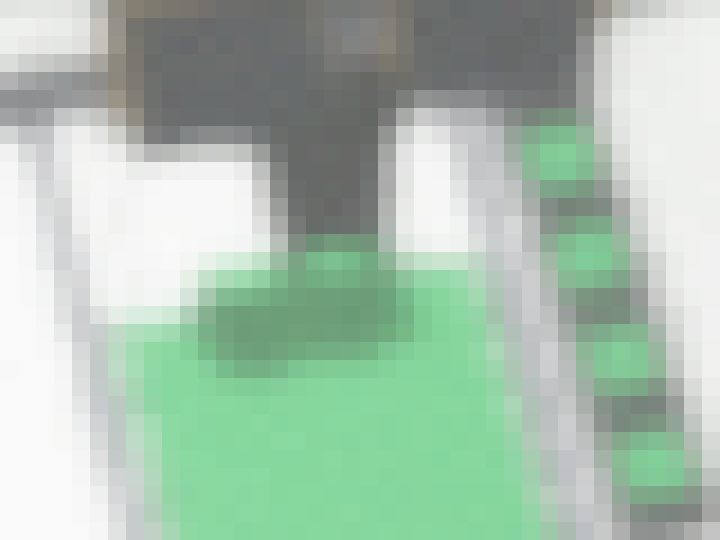

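View pics/f_b1.png

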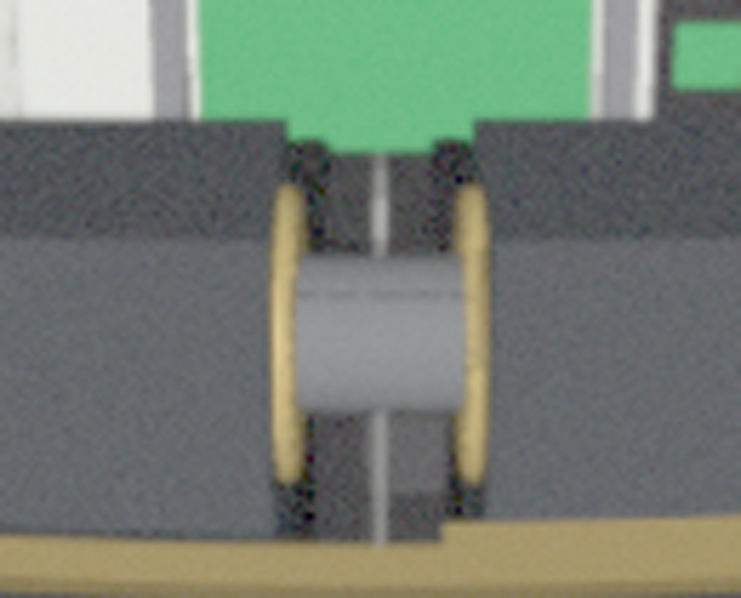

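Run:
```python
from h import *
im=cv2.imread("pics/wrist0.png").astype(float); im=255*(im/255)**.5
cv2.imwrite("pics/w0g.png",cv2.resize(im.astype(np.uint8),(800,600)))
im=cv2.imread("pics/side0.png").astype(float); im=255*(im/255)**.5
cv2.imwrite("pics/s0g.png",cv2.resize(im.astype(np.uint8)[280:384,0:140],None,fx=5,fy=5))
```

```text
(no output)
```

View pics/w0g.png

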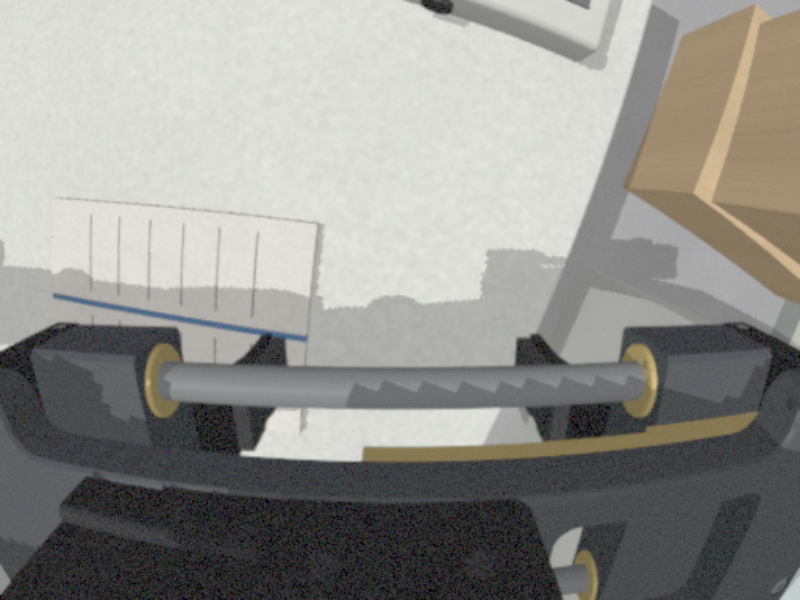

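View pics/s0g.png

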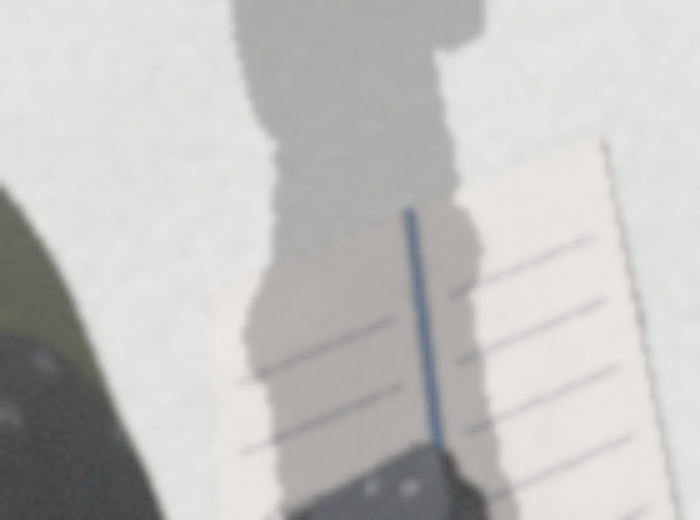

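Run:
```python
from h import *
from scipy.optimize import fsolve
c=np.load("b1.npz")
def sol(srow,wrow,x=.5541):
    f=lambda p:[proj("side",[(x,-.2046-p[0],p[1])])[0,1]-srow, (wproj(c,(x,-.2046+p[0],p[1]))[1]+.5)/.64-.5-wrow]
    p=fsolve(f,[.01,.14]); return p.round(4),(p[1]-.1174).round(4)
for sr in (237.3,237.6,238): print("tip",sol(sr,337))
for sr in (232,232.5,233): print("block",sol(sr,328,.530))
# gap scale from open image
```

```text
tip (array([0.0125, 0.1468]), np.float64(0.0294))
tip (array([0.0115, 0.1437]), np.float64(0.0263))
tip (array([0.01  , 0.1396]), np.float64(0.0222))
block (array([0.0394, 0.2196]), np.float64(0.1022))
block (array([0.038 , 0.2154]), np.float64(0.098))
block (array([0.0366, 0.2112]), np.float64(0.0938))
```

>>> {"name": "step_arm", "arguments": {
  "plan": [
    [[0,0,0],[0,0,0.025],255],
    [[0,0,0],[0,0,0.045],255],
    [[0,0,0],[0,0,0.06],255],
    [[0,0,0],[0,0,0.072],255],
    [[0,0,0],[0,0,0.08],255],
    [[0,0,0],[0,0,0.08],255],
    [[0,0,0],[0.008,0,0.08],255],
    [[0,0,0],[0.016,0,0.08],255],
    [[0,0,0],[0.024,0,0.08],255],
    [[0,0,0],[0.032,0,0.08],255]
  ]
}}

```text
time: 7.5
position: [0.5546, -0.1723, 0.038]
tool_rot: [2.22, 2.22, -0.0]
ft_force: [-0.3, -0.9, 1.0]
grip_width: 0.005
```

```bash
python3 -c "
from h import *
look('b2');side('b2')"
```

```text
{'time': 7.5, 'position': [0.5546, -0.1723, 0.038], 'tool_rot': [2.2205, 2.2204, -0.0003], 'grip_width': 0.0051, 'ft_force': [-0.2688, -0.8517, 0.9746]}
```

View pics/b2_w.png

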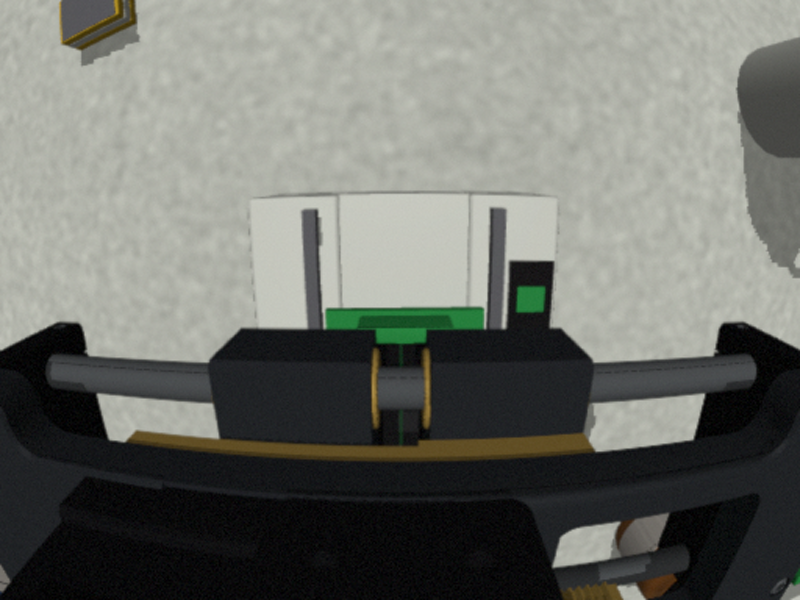

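View pics/b2_s.png

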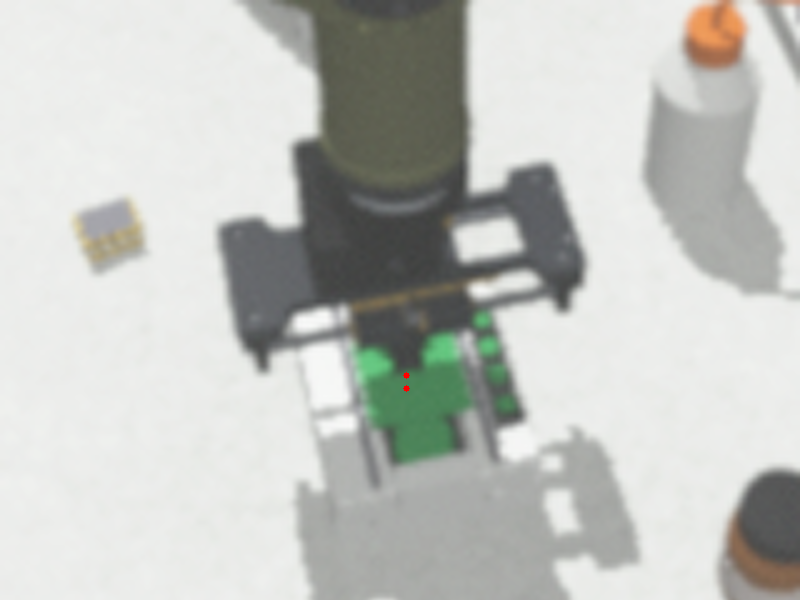

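```bash
cat >> h.py <<'E'
g8=lambda u,v:((u+.5)*.64-.5,(v+.5)*.64-.5)
E
python3 - <<'E'
from h import *
c=np.load("b2.npz")
for n,u,v,z in (("plate+y",330,309,.053),("plate+y",480,309,.053),("case-x+y",250,199,.048),("case+x+y",557,198,.048),("rail",310,209,.054),("tabtop",400,317,.068)): print(n,wray(c,g8(u,v),z).round(4))
E
```

```text
plate+y [ 0.5281 -0.1536  0.053 ]
plate+y [ 0.5847 -0.1537  0.053 ]
case-x+y [ 0.4974 -0.1117  0.048 ]
case+x+y [ 0.6146 -0.1113  0.048 ]
rail [ 0.5221 -0.1159  0.054 ]
tabtop [ 0.5545 -0.1522  0.068 ]
```

>>> {"name": "step_arm", "arguments": {
  "plan": [
    [[0,0,0],[0.004,0,0],255],
    [[0,0,0],[0.008,0,0],255],
    [[0,0,0],[0.012,0,0],255],
    [[0,0,0],[0.015,0,0],255],
    [[0,0,0],[0.018,0,0],255],
    [[0,0,0],[0.02,0,0],255],
    [[0,0,0],[0.021,0,0],255],
    [[0,0,0],[0.022,0,0],255],
    [[0,0,0],[0.0225,0,0],255],
    [[0,0,0],[0.023,0,0],255]
  ]
}}

```text
time: 8.9
position: [0.5541, -0.1493, 0.0374]
tool_rot: [-2.221, -2.221, 0.0]
ft_force: [-1.2, -0.4, -0.3]
grip_width: 0.006
```

```bash
python3 -c "
from h import *
look('b3')"
```

```text
{'time': 8.9, 'position': [0.5541, -0.1493, 0.0374], 'tool_rot': [-2.2214, -2.2213, 0.0004], 'grip_width': 0.0057, 'ft_force': [-1.2095, -0.422, -0.3231]}
```

View pics/b3_w.png

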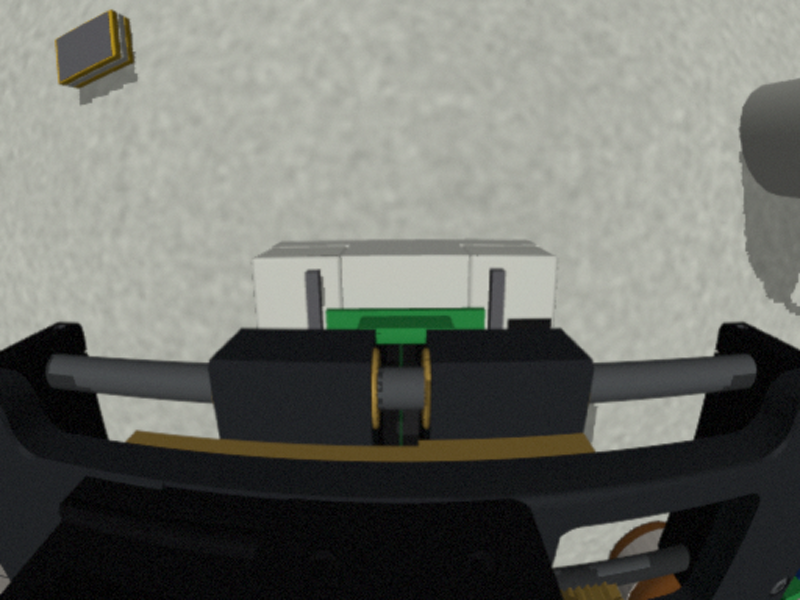

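>>> {"name": "step_arm", "arguments": {
  "plan": [
    [[0,0,0],[0.0003,0,0],255],
    [[0,0,0],[0.0006,0,0],255],
    [[0,0,0],[0.0009,0,0],255],
    [[0,0,0],[0.0012,0,0],255],
    [[0,0,0],[0.0015,0,0],255],
    [[0,0,0],[0.0018,0,0],255],
    [[0,0,0],[0.002,0,0],255],
    [[0,0,0],[0.002,0,0],255],
    [[0,0,0],[0.002,0,0],255],
    [[0,0,0],[0.002,0,0],255]
  ]
}}

```text
time: 10.25
position: [0.5543, -0.1472, 0.0375]
tool_rot: [2.221, 2.221, 0.0]
ft_force: [-0.5, -1.2, -0.5]
grip_width: -0.0
```

Run:
```python
from h import *
look('b4')
c=np.load("b4.npz")
cv2.imwrite("pics/b4z.png",cv2.resize(c["im"][145:225,150:370,::-1],None,fx=3.6,fy=3.6,interpolation=cv2.INTER_CUBIC))
for i in range(3): print(ctrl.get_state()["ft_force"]); ctrl.get_image("wrist")
```

```text
{'time': 10.25, 'position': [0.5543, -0.1472, 0.0375], 'tool_rot': [2.2212, 2.2215, 0.0001], 'grip_width': -0.0, 'ft_force': [-0.5217, -1.2093, -0.4944]}
[ 0.20922325 -1.08487612 -0.56286259]
[-1.06754302 -1.19196885  0.10973381]
[-1.50449315 -0.73772261 -0.53703656]
```

View pics/b4z.png

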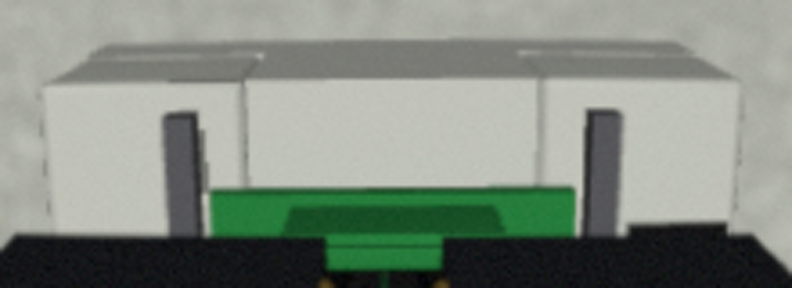

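Run:
```python
from h import *
c=np.load("b4.npz")
g=lambda u,v:((u+.5)/3.6-.5+150,(v+.5)/3.6-.5+145)
for n,u,v,z in (("case",245,79,.048),("case-x",45,84,.048),("case+x",740,79,.048),("plate",250,188,.053),("plate",550,187,.053)): print(n,wray(c,g(u,v),z).round(4))
```

```text
case [ 0.5318 -0.1109  0.048 ]
case-x [ 0.4975 -0.1114  0.048 ]
case+x [ 0.6147 -0.1106  0.048 ]
plate [ 0.5328 -0.128   0.053 ]
plate [ 0.5816 -0.1279  0.053 ]
```

>>> {"name": "step_arm", "arguments": {
  "plan": [
    [[0,0,0],[0.0003,0,0],255],
    [[0,0,0],[0.0006,0,0],255],
    [[0,0,0],[0.0009,0,0],255],
    [[0,0,0],[0.0012,0,0],255],
    [[0,0,0],[0.0015,0,0],255],
    [[0,0,0],[0.0015,0,0],255],
    [[0,0,0],[0.0015,0,0],255],
    [[0,0,0],[0.0015,0,0],255],
    [[0,0,0],[0.0015,0,0],255],
    [[0,0,0],[0.0015,0,0],255]
  ]
}}

```text
time: 11.75
position: [0.5543, -0.1458, 0.0375]
tool_rot: [2.221, 2.221, 0.0]
ft_force: [-0.2, -1.2, 0.3]
grip_width: 0.007
```

>>> {"name": "step_arm", "arguments": {
  "plan": [
    [[0,0,0],[0.0003,0,0],255],
    [[0,0,0],[0.0006,0,0],255],
    [[0,0,0],[0.0009,0,0],255],
    [[0,0,0],[0.0012,0,0],255],
    [[0,0,0],[0.0012,0,0],255],
    [[0,0,0],[0.0012,0,0],255],
    [[0,0,0],[0.0012,0,0],255],
    [[0,0,0],[0.0012,0,0],255],
    [[0,0,0],[0.0012,0,0],255],
    [[0,0,0],[0.0012,0,0],255]
  ]
}}

```text
time: 13.0
position: [0.5543, -0.1452, 0.0375]
tool_rot: [2.221, 2.221, -0.001]
ft_force: [0.4, -6.0, -1.2]
grip_width: 0.006
```

Run:
```python
from h import *
look('b5')
c=np.load("b5.npz")
cv2.imwrite("pics/b5z.png",cv2.resize(c["im"][145:225,150:370,::-1],None,fx=3.6,fy=3.6,interpolation=cv2.INTER_CUBIC))
```

```text
{'time': 13.0, 'position': [0.5543, -0.1452, 0.0375], 'tool_rot': [2.2214, 2.2206, -0.0007], 'grip_width': 0.0059, 'ft_force': [0.3882, -6.0065, -1.1761]}
```

View pics/b5z.png

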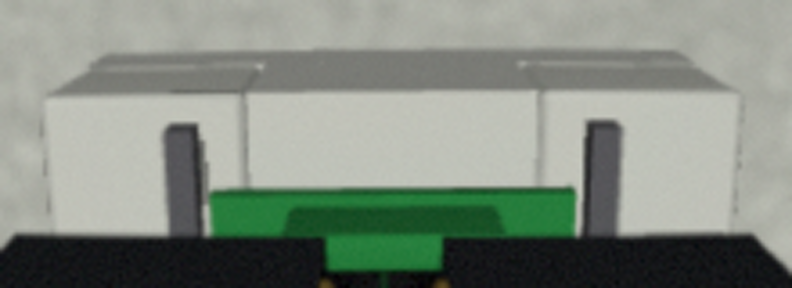

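>>> {"name": "step_arm", "arguments": {
  "plan": [
    [[0,0,0],[-0.006,0,0],255],
    [[0,0,0],[-0.018,0,0],255],
    [[0,0,0],[-0.03,0,0],255],
    [[0,0,0],[-0.042,0,0],255],
    [[0,0,0],[-0.054,0,0],255],
    [[0,0,0],[-0.062,0,0],255],
    [[0,0,0],[-0.066,0,0],255],
    [[0,0,0],[-0.066,0,0],255],
    [[0,0,0],[-0.066,0,0.004],255],
    [[0,0,0],[-0.066,0,0.008],255]
  ]
}}

```text
time: 14.35
position: [0.5542, -0.2101, 0.0291]
tool_rot: [-2.221, -2.222, 0.0]
ft_force: [-0.6, 0.2, -0.8]
grip_width: 0.006
```

Run:
```python
from h import *
look('c1');side('c1')
```

```text
{'time': 14.35, 'position': [0.5542, -0.2101, 0.0291], 'tool_rot': [-2.2205, -2.2222, 0.0001], 'grip_width': 0.0062, 'ft_force': [-0.581, 0.1578, -0.7724]}
```

View pics/c1_w.png

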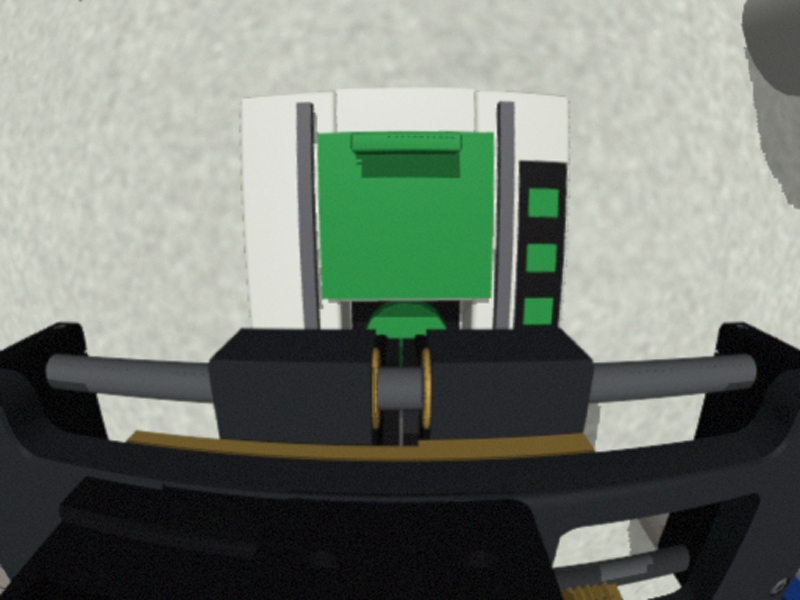

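View pics/c1_s.png

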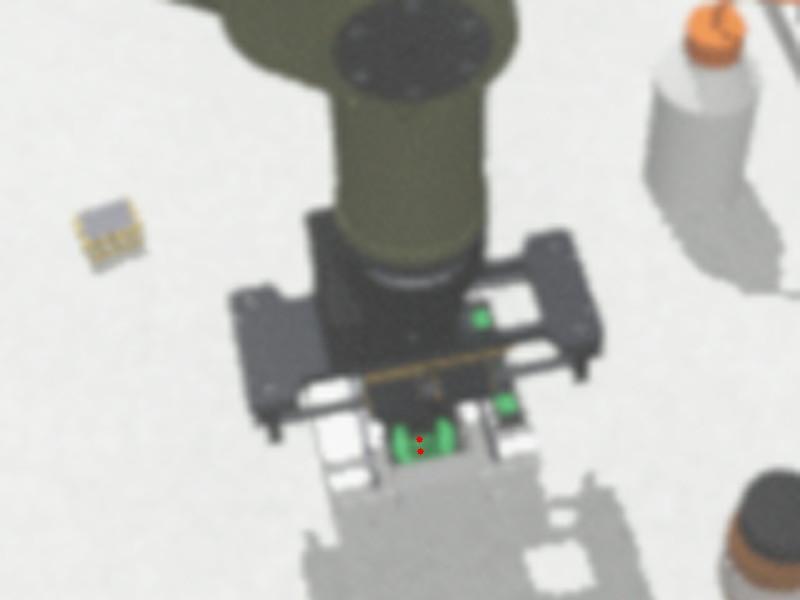

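>>> {"name": "step_arm", "arguments": {
  "plan": [
    [[0,0,0],[0,0,0.005],255],
    [[0,0,0],[0,0,0.01],255],
    [[0,0,0],[0,0,0.014],255],
    [[0,0,0],[0,0,0.017],255],
    [[0,0,0],[0,0,0.02],255],
    [[0,0,0],[0,0,0.022],255],
    [[0,0,0],[0,0,0.024],255],
    [[0,0,0],[0,0,0.026],255],
    [[0,0,0],[0,0,0.026],255],
    [[0,0,0],[0,0,0.026],255]
  ]
}}

```text
time: 15.75
position: [0.5542, -0.2106, 0.0037]
tool_rot: [2.221, 2.221, -0.0]
ft_force: [-2.0, 0.5, 3.9]
grip_width: 0.003
```

>>> {"name": "step_arm", "arguments": {
  "plan": [
    [[0,0,0],[0,0,0.0005],255],
    [[0,0,0],[0,0,0.001],255],
    [[0,0,0],[0,0,0.0015],255],
    [[0,0,0],[0,0,0.002],255],
    [[0,0,0],[0,0,0.0024],255],
    [[0,0,0],[0,0,0.0027],255],
    [[0,0,0],[0,0,0.003],255],
    [[0,0,0],[0,0,0.003],255],
    [[0,0,0],[0,0,0.003],255],
    [[0,0,0],[0,0,0.003],255]
  ]
}}

```text
time: 17.0
position: [0.5543, -0.2107, 0.0026]
tool_rot: [2.221, 2.221, -0.002]
ft_force: [-7.1, 2.8, 18.2]
grip_width: 0.007
```

>>> {"name": "step_arm", "arguments": {
  "plan": [
    [[0,0,0],[0,0,-0.002],255],
    [[0,0,0],[0,0,-0.005],255],
    [[0,0,0],[0,0,-0.009],255],
    [[0,0,0],[0,0,-0.014],255],
    [[0,0,0],[0,0,-0.02],255],
    [[0,0,0],[0,0,-0.028],255],
    [[0,0,0],[0,0,-0.036],255],
    [[0,0,0],[0,0,-0.045],255],
    [[0,0,0],[0,0,-0.055],255],
    [[0,0,0],[0,0,-0.065],255]
  ]
}}

```text
time: 18.25
position: [0.5543, -0.2106, 0.0663]
tool_rot: [2.221, 2.221, 0.0]
ft_force: [-0.2, 0.2, 0.0]
grip_width: 0.004
```

Run:
```python
from h import *
look('d1');side('d1')
```

```text
{'time': 18.25, 'position': [0.5543, -0.2106, 0.0663], 'tool_rot': [2.2211, 2.2213, 0.0], 'grip_width': 0.0041, 'ft_force': [-0.1756, 0.2068, 0.0009]}
```

View pics/d1_w.png

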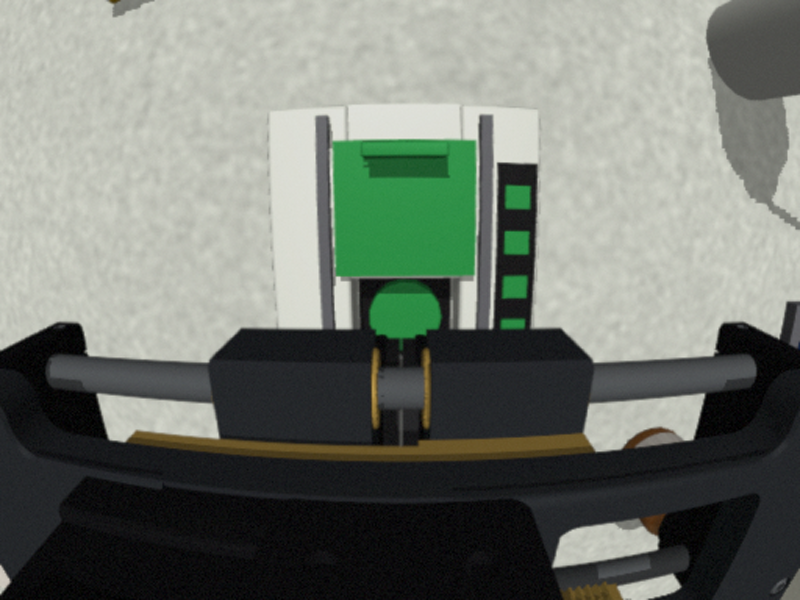

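View pics/d1_s.png

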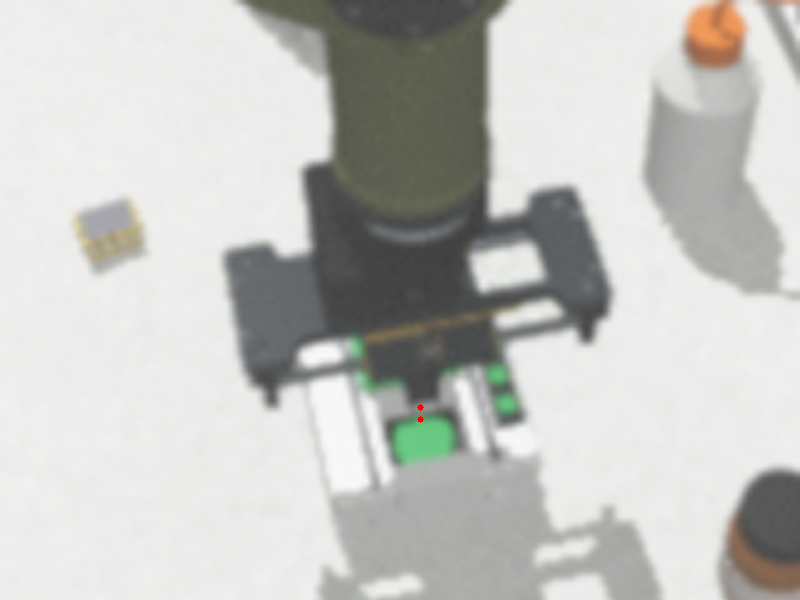

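>>> {"name": "step_arm", "arguments": {
  "plan": [
    [[0,0,0],[0.02,0,-0.004],255],
    [[0,0,0],[0.045,0,-0.006],255],
    [[0,0,0],[0.07,0,-0.006],255],
    [[0,0,0],[0.09,0,-0.006],255],
    [[0,0,0],[0.1036,0,-0.006],255],
    [[0,0,0],[0.1036,0,-0.002],255],
    [[0,0,0],[0.1036,0,0.008],255],
    [[0,0,0],[0.1036,0,0.018],255],
    [[0,0,0],[0.1036,0,0.0285],255],
    [[0,0,0],[0.1036,0,0.0285],255]
  ]
}}

```text
time: 19.65
position: [0.5532, -0.1071, 0.0355]
tool_rot: [-2.22, -2.219, 0.002]
ft_force: [0.8, 0.2, 0.6]
grip_width: 0.003
```

Run:
```python
from h import *
look('e1');side('e1')
```

```text
{'time': 19.65, 'position': [0.5532, -0.1071, 0.0355], 'tool_rot': [-2.2204, -2.2194, 0.0019], 'grip_width': 0.0033, 'ft_force': [0.8448, 0.2492, 0.5633]}
```

View pics/e1_s.png

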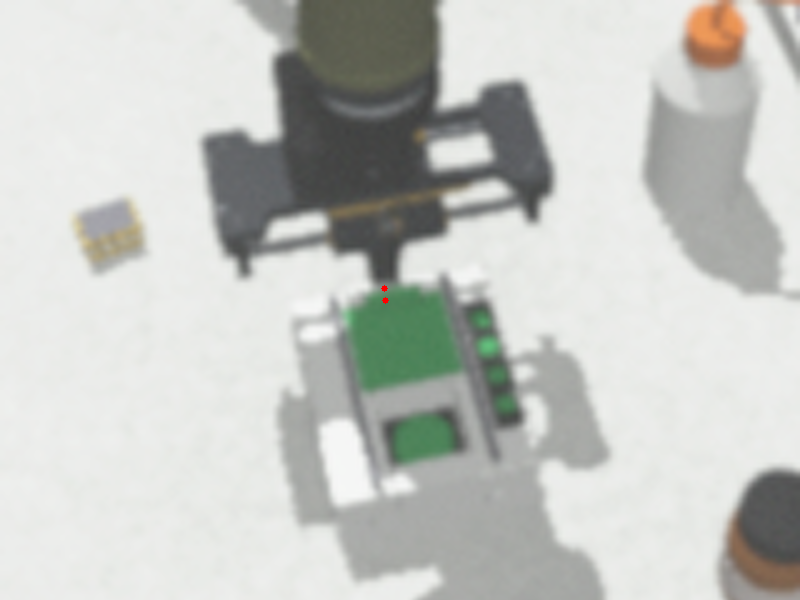

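>>> {"name": "step_arm", "arguments": {
  "plan": [
    [[0,0,0],[-0.005,0,-0.002],255],
    [[0,0,0],[-0.011,0,-0.002],255],
    [[0,0,0],[-0.018,0,-0.002],255],
    [[0,0,0],[-0.025,0,-0.002],255],
    [[0,0,0],[-0.032,0,-0.002],255],
    [[0,0,0],[-0.039,0,-0.002],255],
    [[0,0,0],[-0.046,0,-0.002],255],
    [[0,0,0],[-0.052,0,-0.002],255],
    [[0,0,0],[-0.057,0,-0.002],255],
    [[0,0,0],[-0.06,0,-0.002],255]
  ]
}}

```text
time: 21.05
position: [0.5541, -0.1673, 0.0388]
tool_rot: [-2.222, -2.221, 0.0]
ft_force: [1.3, 2.1, 0.4]
grip_width: 0.005
```

>>> {"name": "step_arm", "arguments": {
  "plan": [
    [[0,0,0],[-0.0005,0,0],255],
    [[0,0,0],[-0.001,0,0],255],
    [[0,0,0],[-0.0015,0,0],255],
    [[0,0,0],[-0.002,0,0],255],
    [[0,0,0],[-0.0025,0,0],255],
    [[0,0,0],[-0.003,0,0],255],
    [[0,0,0],[-0.003,0,0],255],
    [[0,0,0],[-0.003,0,0],255],
    [[0,0,0],[-0.003,0,0],255],
    [[0,0,0],[-0.003,0,0],255]
  ]
}}

```text
time: 22.3
position: [0.5541, -0.17, 0.0389]
tool_rot: [-2.221, -2.221, 0.0]
ft_force: [-0.4, 1.6, 0.2]
grip_width: 0.003
```

Run:
```python
from h import *
look('e2');side('e2')
```

```text
{'time': 22.3, 'position': [0.5541, -0.17, 0.0389], 'tool_rot': [-2.2214, -2.2214, 0.0005], 'grip_width': 0.0035, 'ft_force': [-0.4032, 1.6304, 0.225]}
```

View pics/e2_s.png

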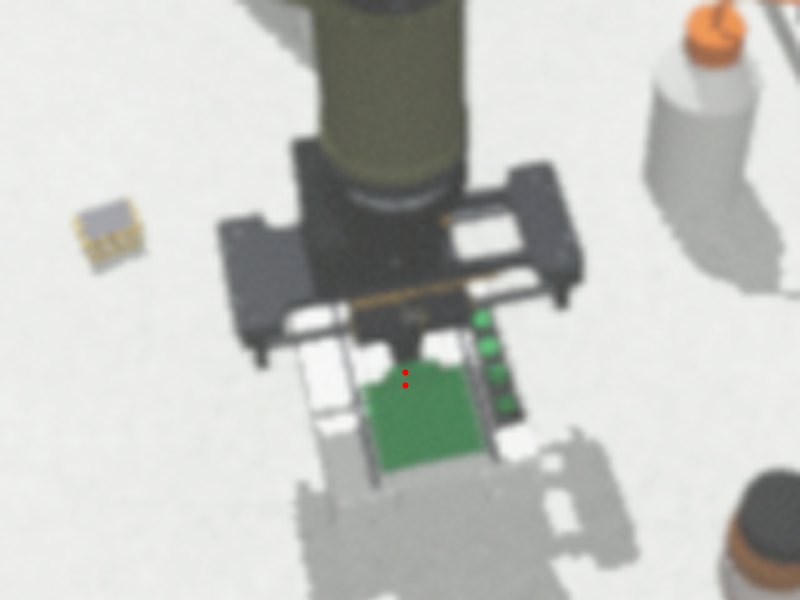

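>>> {"name": "step_arm", "arguments": {
  "plan": [
    [[0,0,0],[-0.0003,0,0],255],
    [[0,0,0],[-0.0006,0,0],255],
    [[0,0,0],[-0.0009,0,0],255],
    [[0,0,0],[-0.0012,0,0],255],
    [[0,0,0],[-0.0015,0,0],255],
    [[0,0,0],[-0.0015,0,0],255],
    [[0,0,0],[-0.0015,0,0],255],
    [[0,0,0],[-0.0015,0,0],255],
    [[0,0,0],[-0.0015,0,0],255],
    [[0,0,0],[-0.0015,0,0],255]
  ]
}}

```text
time: 23.7
position: [0.5543, -0.1715, 0.039]
tool_rot: [2.221, 2.221, -0.0]
ft_force: [-1.2, 2.0, -0.1]
grip_width: 0.003
```

>>> {"name": "step_arm", "arguments": {
  "plan": [
    [[0,0,0],[-0.0003,0,0],255],
    [[0,0,0],[-0.0006,0,0],255],
    [[0,0,0],[-0.0009,0,0],255],
    [[0,0,0],[-0.0012,0,0],255],
    [[0,0,0],[-0.0014,0,0],255],
    [[0,0,0],[-0.0014,0,0],255],
    [[0,0,0],[-0.0014,0,0],255],
    [[0,0,0],[-0.0014,0,0],255],
    [[0,0,0],[-0.0014,0,0],255],
    [[0,0,0],[-0.0014,0,0],255]
  ]
}}

```text
time: 24.95
position: [0.5543, -0.1722, 0.0389]
tool_rot: [-2.221, -2.222, -0.001]
ft_force: [-1.1, 5.0, 0.3]
grip_width: 0.003
```

>>> {"name": "step_arm", "arguments": {
  "plan": [
    [[0,0,0],[0.004,0,0],255],
    [[0,0,0],[0.01,0,0],255],
    [[0,0,0],[0.01,0,-0.02],255],
    [[0,0,0],[0.01,0,-0.05],255],
    [[0,0,0],[0.01,0,-0.09],255],
    [[0,0,0],[0.01,0,-0.14],255],
    [[0,0,0],[0,-0.03,-0.16],255],
    [[0,0,0],[-0.03,-0.06,-0.16],255],
    [[0,0,0],[-0.06,-0.09,-0.16],255],
    [[0,0,0],[-0.06,-0.09,-0.16],255]
  ]
}}

```text
time: 26.2
position: [0.4621, -0.2369, 0.2006]
tool_rot: [2.227, 2.212, -0.004]
ft_force: [-0.0, 1.1, -0.3]
grip_width: 0.007
```

Run:
```python
from h import *
look('f1');side('f1')
im=ctrl.get_image("top"); cv2.imwrite("pics/f1_t.png",im[:,:,::-1])
```

```text
{'time': 26.2, 'position': [0.4621, -0.2369, 0.2006], 'tool_rot': [2.2269, 2.2118, -0.0037], 'grip_width': 0.0069, 'ft_force': [-0.0146, 1.0705, -0.295]}
```

View pics/f1_s.png

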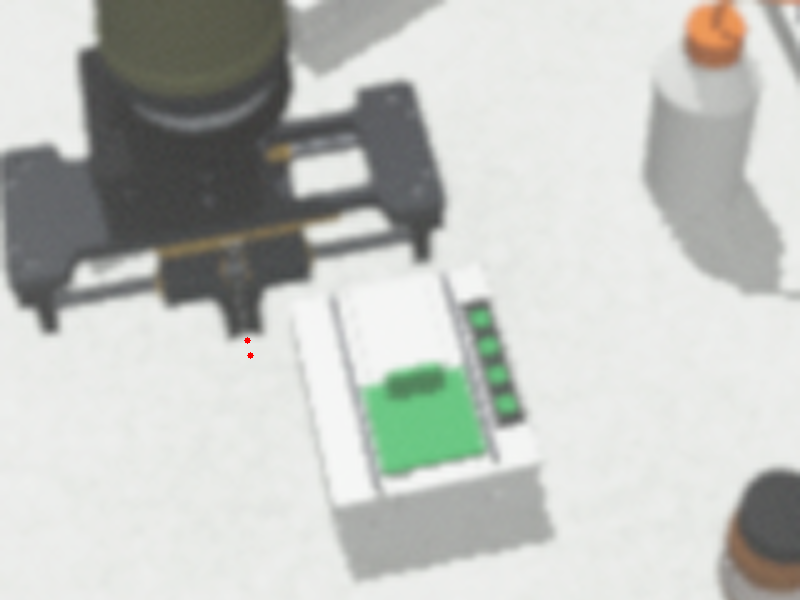

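View pics/f1_w.png

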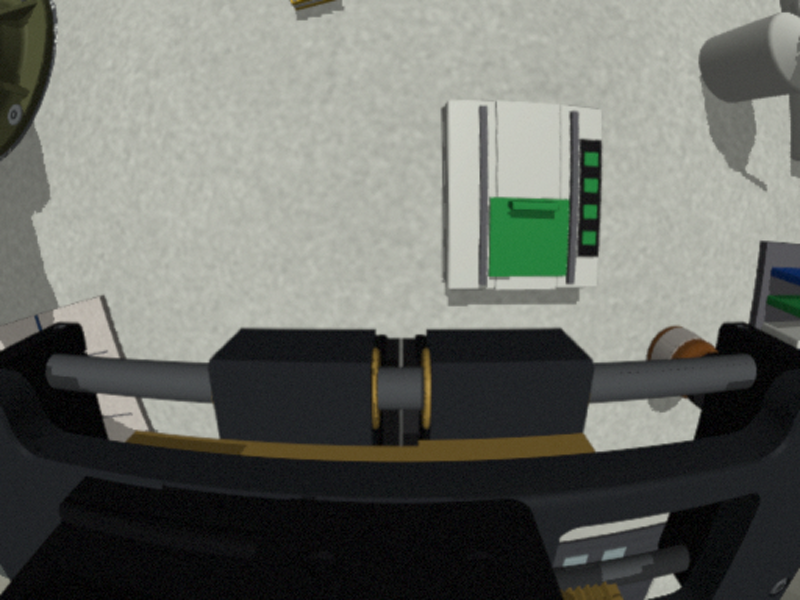

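View pics/f1_t.png

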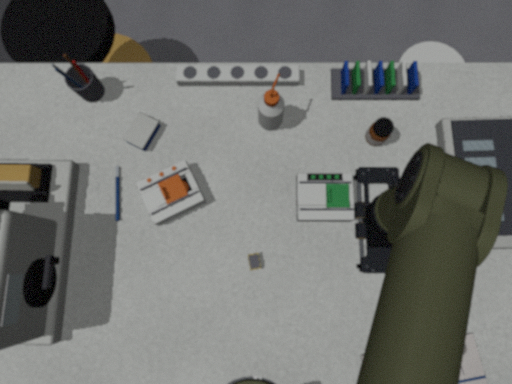

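Run:
```python
from h import *
c=np.load("f1.npz")
P={}
for n,u,v,z in (("++",602,109,.048),("-+",447,101,.048),("+-",597,288,.048),("--",447,291,.048),("pl+y",528,198,.053),("pl-y",528,277,.053),("w+y",528,104,.048),("w-y",528,290,.048)):
    P[n]=wray(c,g8(u,v),z); print(n,P[n].round(4))
a=np.load("f1_s.npy").astype(float); b=cv2.imread("pics/side0.png")[:,:,::-1].astype(float)
# case shift in side view: phase correlation on -y/+x part (display)
A=cv2.cvtColor(a.astype(np.uint8),6).astype(np.float32) if 0 else cv2.cvtColor(a.astype(np.uint8),cv2.COLOR_RGB2GRAY).astype(np.float32); B=cv2.cvtColor(b.astype(np.uint8),cv2.COLOR_RGB2GRAY).astype(np.float32)
print("shift px",cv2.phaseCorrelate(B[265:292,225:285],A[265:292,225:285]), cv2.phaseCorrelate(B[222:262,262:292],A[222:262,262:292]))
s=ctrl.get_state(); print(s["time"],s["qd"].round(3))
```

```text
++ [ 0.6156 -0.1113  0.048 ]
-+ [ 0.4963 -0.1131  0.048 ]
+- [ 0.617  -0.2508  0.048 ]
-- [ 0.4968 -0.2526  0.048 ]
pl+y [ 0.5548 -0.1825  0.053 ]
pl-y [ 0.5571 -0.241   0.053 ]
w+y [ 0.556  -0.1127  0.048 ]
w-y [ 0.5591 -0.2522  0.048 ]
shift px ((0.2599121369460242, 0.5842930773190513), 0.9166076512984288) ((0.1983390904524569, -0.018014975133251454), 0.9009726357460022)
26.4 [-0.008  0.01  -0.003  0.003  0.005 -0.001  0.001]
```

```bash
python3 -c "
from bench import ctrl
print(ctrl.close_job())"
```

```text
the job is handed in; nothing more can be done
None
```

The job is done and handed in at about 26 s. I pushed the green shutter open to its stop, pressed the green key right down and let it spring back, then pushed the shutter shut again.

**Force checks:**
- **Opening and closing:** the force rose sharply at each end, to about 6 N open and 5 N shut, which I took as reaching the stops.
- **Key press:** the downward force reached 18 N, against 5 N to bottom the key out. There was also a 7 N sideways reading during the press that I did not explain. No camera shows the key at the bottom of its travel; that rests on the force alone.

**Final pictures:**
- **Shutter:** it covers the well, within about 1 mm of fully shut, if the plate is centred over the well. If the plate's end is flush with the tab, the same measurement reads about 3 mm ajar, so I relied on the force at the stop.
- **Counter position:** the display area in the side view moved no more than about 0.2 pixel (roughly 0.5 mm). The wrist camera read about 2 mm different in y, which I put down to its measurement error.
- **Other things on the bench:** the orange unit and the other items that can be seen look unmoved. The brush is hidden by the arm in the last top view, so I did not recheck it.

**Fingertip height:** the fingertips turned out to be about 35 mm higher than the reported tool position implies. Because of this, my first push passed above the tab without touching it. I measured the offset from the pictures and corrected for it.

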